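# Square up specimen plates, release the press catch and hold the press down

### The arm

A 6-joint arm with a two-finger parallel gripper is mounted at the origin on the work surface. World frame = base frame: x ahead of the robot, y to its left, z up, the work surface at z = 0. Lengths are in m, angles in rad, forces in N, time in s.
With the tool pointing down it reaches from about 0.375 to 0.975 m from the base axis. Payload 3.8 kg.
Tool frame: the origin (TCP) lies at the very end of the fingers, on their centre line; the grasp point (between the pads) lies 19 mm behind it; z points along the fingers, y is the direction in which the jaws open and shut (so a half turn about z gives the same grasp; the last joint's range is limited). The gripper opens to 85 mm and grips with 20 to 120 N. Pads are 22 mm wide; open, the fingers measure 114 mm over their backs; the gripper's body (76 mm by 85 mm) begins 54 mm behind the grasp point. The pads swing forward as they close: fully open they stand 13 mm farther back than shut.
Start: joints at [1.204, 0.264, 1.604, -0, 1.274, -0.037], TCP at [0.219, 0.639, 0.231] pointing down, gripper open.
Joint ranges: [-2.63, 2.63], [-0.94, 2.18], [0.31, 2.57], [-1.31, 4.45], [0, 2.66], [-2.55, 2.55]. Speed limits (rad/s): [2.57, 2.57, 3.14, 3.14, 3.14, 3.14].

### API

Orientations are given as a rotation vector (axis times angle).
In Python, from workcell import read_state, read_camera, camera_info, finish_job gives the robot as it stands. The module is installed in compiled form; this text tells all that it offers.
- The arm moves only by the tool play_rows, never from a script. Its argument "motion" is a list of rows, each a list of 5 numbers: the shift along the tool's x, y, z in units of 1000 mm (1.0 is 1000 mm), then the turn about the tool's z in units of 2 pi rad (1.0 is 2 pi rad), then the finger opening in mm, from 0 to 85.4. A call has 1 to 5 rows; each row shifts and turns the commanded pose from where the row before left it, along the tool's axes as they then stand; what a row does not reach is not made up. A row lasts 1/8 s, in which the tool goes at most 62.5 mm and 10.7 degrees, less where a joint would pass 70% of its speed; a pose out of reach is approached as far as the arm can. A call with a number of a shift or a turn outside -1 to 1 is refused whole. A call with a gripper value outside its range is refused whole. The fingers move at their own pace and stop on an object; "squeeze" is the grip in N (left out, the last holds). Time passes only in rows, so rows that do not move let the fingers close. It gives the time, the measured TCP pose, the force and the opening at its end, in the units of the state.
- read_state(): the state, without advancing time (a new reading comes with each control period).
- read_camera(name): name is "scene" or "top"; returns the picture (480x640x3 uint8, red, green, blue); there is no depth.
- camera_info(name): a dict with "intrinsics" (3x3 intrinsics, pixels), "dist_coeffs" ([k1, k2, p1, p2, k3] as OpenCV has them; the pictures are not rectified), "pose" (4x4, takes a point from camera to world coordinates). Camera axes: x right, y down, z forward; pixel columns grow to the right and rows downward; lengths in m; the calibration is good to about 2 mm. A picture is of the moment at which its call begins. camera_info takes no time and is no camera call.
- finish_job(): hands the job in, once; it reports no verdict.
The state is a dict: "time": time; "q": joint angles; "joint_vel": joint speeds; "joint_torque": joint torques, N m; "tool_pos": TCP position; "tcp_rot": TCP orientation; "wrist_force": force on the tool from outside, world axes, zero at the start; "torque": the same for the moment, N m; "width": opening from 0.0 (shut) to 1.0 (fully open).
Only numpy, scipy, OpenCV 4.12 (cv2) and the standard library are available. Lean on these libraries where they do the work, as an engineer would, in place of code of your own. Each camera call takes 0.05 s, during which the arm holds its last target. There are 200 camera calls.

### The job

In the tray of the hand press, tap the front edges of the four stacked specimen plates until all four are fully home against the back stop and their edges line up. Then flip the red safety catch all the way off the lever, and pull the lever forward and down until the foot presses firmly on the stack. Finish while still holding the lever down, with the stack still square; leave the jar, tape roll and card box where they stand.

Things in the scene. Friction and masses are not known exactly. Their poses are not given: they have to be found in the camera images.
- press: cream C-frame hand press, fixed to the table (place and yaw vary). Origin: under its base on the table; +x from tray to column, +y to the lever side, z up; 'press (x, y, z)' below means mm in this frame. Base x -55 to 135, y +-65, top z 20. Column x 55 to 120, y +-40. Head x -10 to 120, y +-40, z 130 to 190. Lever, handle and catch are beside the head at +y
- back_stop (a point): foot of the steel back stop of the plate tray, press (50, 0, 20). Tray on the base: floor z 20, stop's face x 50, side walls 16 mm high at y +-37 to +-44 from x -40 to 50 (2 mm of play beside the plates). The plates stick out at the front, beyond the base, over bare table, where their front edges (z 20 to 40) are reached from above; fully home the edges are at press x -70
- plate1: rigid plastic specimen plate, white, 120 x 70 x 5 mm, number 1 of 4 counted from the bottom of the stack lying in the press tray. Origin: centre of its underside; x along its 120 mm length, z up. Fully home against the back stop its origin is at x = -10 mm in the press frame; at the start it sits 6 to 22 mm short of that, towards -x.
- plate2: rigid plastic specimen plate, green, 120 x 70 x 5 mm, number 2 of 4 counted from the bottom of the stack lying in the press tray. Origin: centre of its underside; x along its 120 mm length, z up. Fully home against the back stop its origin is at x = -10 mm in the press frame; at the start it sits 6 to 22 mm short of that, towards -x.
- plate3: rigid plastic specimen plate, white, 120 x 70 x 5 mm, number 3 of 4 counted from the bottom of the stack lying in the press tray. Origin: centre of its underside; x along its 120 mm length, z up. Fully home against the back stop its origin is at x = -10 mm in the press frame; at the start it sits 6 to 22 mm short of that, towards -x.
- plate4: rigid plastic specimen plate, blue, 120 x 70 x 5 mm, number 4 of 4 counted from the bottom of the stack lying in the press tray. Origin: centre of its underside; x along its 120 mm length, z up. Fully home against the back stop its origin is at x = -10 mm in the press frame; at the start it sits 6 to 22 mm short of that, towards -x.
- catch (a joint): red safety catch hinged along the press's x on an axis at y 60, z 175. 0 (up to 0.12 at the start) = on: its bar lies level, pointing +y, just in front of the lever arm and blocks the lever. It grows to 1.5 rad as its tab is pushed over towards -y (middle of the press), swinging the bar up clear of the lever: off above about 1.0. Stiff: needs 1 to 3 N at the tab, stays where left
- catch_tab (a point): top end of the red tab that flips the catch: 20 mm wide (press x), 8 mm thick, rising 55 mm from the hinge axis at press x -20; at joint 0 it leans 0.35 rad towards +y, its top at press (-20, 79, 227). It swings in the plane x = -20, in front of the head, and is free above and at its +y side
- lever (a joint): press lever, axis along the press's y at x 50, z 150. 0 = up, leaning 0.26 rad back to +x; grows (1.25 at most) as its top is pulled to -x, then down. The foot sinks 45 mm per rad and meets the stack at about 0.9. A spring returns it to 0 if let go: 3 to 6 N at the handle move it, about 5 N more press the stack with 15 N: pull about 10 N more once the foot has met it
- lever_grip (a point): where to take the lever: middle of the free part of its black round handle bar, 20 mm in diameter, lying along the press's y direction, 130 mm from the lever's axis, and at joint 0 at press (83, 155, 276). The bar is free from press y 115 to 205; the 14 mm steel arm is at y 93 to 107
- foot: flat steel foot under the head that presses the stack, 50 x 56 x 10 mm. Origin: centre of its sole, at press (18, 0, 80.5) with the lever up; 40 mm above the 20 mm high stack; it goes straight down with the lever
- jar: amber glass jar with a white cap, 56 mm in diameter, 85 mm high, standing by the press; leave it. Origin: centre of its underside
- tape: roll of green tape lying flat, 72 mm in diameter, 24 mm high; leave it. Origin: centre of its underside
- cards: small cardboard box of cards, 75 x 55 x 35 mm; leave it. Origin: centre of its underside
Not all that is in view belongs to the job. Several things have the shape of the plate4; the one meant has the colours described above.

How it is judged:
On the way, in this order (a step that is already met when the one before it is completed fails the run):
1. all four plates are home against the back stop, edges aligned, while the catch is still on and the lever up (x of plate1 in the frame of press between -0.013 and -0.0065 m and y of plate1 in the frame of press between -0.005 and 0.005 m and angle between the x axis of each of plate1, plate2, plate3, plate4 and the x axis of press, either way round below 0.05 rad and angle between each of plate1, plate2, plate3, plate4's own z axis and vertical below 0.05 rad and x of plate2 in the frame of press between -0.013 and -0.0065 m and y of plate2 in the frame of press between -0.005 and 0.005 m and x of plate3 in the frame of press between -0.013 and -0.0065 m and y of plate3 in the frame of press between -0.005 and 0.005 m and x of plate4 in the frame of press between -0.013 and -0.0065 m and y of plate4 in the frame of press between -0.005 and 0.005 m and value of joint catch below 0.4 rad and value of joint lever below 0.15 rad), for 0.2 s.
2. the safety catch is flipped off with the lever still up (value of joint catch above 1 rad and value of joint lever below 0.15 rad), for 0.2 s.
3. the lever is pulled and the foot presses the stack firmly (value of joint lever above 0.8 rad and contact force between foot and plate4 above 10 N), for 0.4 s.
At the end, for the whole second after the job is handed in: The robot still holds the lever down: lever above 0.8 rad and at rest, foot pressing the top plate with more than 10 N; the catch is off (above 1.0 rad); each plate lies flat within 3 mm of home against the back stop (and 5 mm sideways, 0.05 rad of yaw) (all of step 3 and x of plate1 in the frame of press between -0.013 and -0.0065 m and y of plate1 in the frame of press between -0.005 and 0.005 m and angle between the x axis of each of plate1, plate2, plate3, plate4 and the x axis of press, either way round below 0.05 rad and angle between each of plate1, plate2, plate3, plate4's own z axis and vertical below 0.05 rad and x of plate2 in the frame of press between -0.013 and -0.0065 m and y of plate2 in the frame of press between -0.005 and 0.005 m and x of plate3 in the frame of press between -0.013 and -0.0065 m and y of plate3 in the frame of press between -0.005 and 0.005 m and x of plate4 in the frame of press between -0.013 and -0.0065 m and y of plate4 in the frame of press between -0.005 and 0.005 m and value of joint catch above 1 rad and velocity of joint lever below 0.1 rad/s); the arm keeps its last pose, push and grip.
It fails at once if the jar is pushed more than 20 mm or tipped over (distance of jar from where it was at the start of the episode above 0.02 m or angle between jar's own z axis and vertical above 0.5 rad).
It fails at once if the tape roll is pushed more than 20 mm or tipped over (distance of tape from where it was at the start of the episode above 0.02 m or angle between tape's own z axis and vertical above 0.5 rad).
It fails at once if the card box is pushed more than 20 mm or tipped over (distance of cards from where it was at the start of the episode above 0.02 m or angle between cards's own z axis and vertical above 0.5 rad).
It also fails if it takes over 64 s, if anything falls off the work surface, if the arm or the gripper's body presses on something with over 40 N, if the wrist force passes 120 N, or if a joint passes its speed limit or range.

## Working session

There is one attempt and no reset: what is moved stays moved. The work goes in short steps, Python scripts to look and compute and a tool call to move; the robot and the scene stay as the last step left them, time stands still between calls to the robot, and variables do not carry over. Pictures are saved under pics/ and viewed, about 8 in all and at most 12, crops included, and the job is handed in when it is done.

Besides the shell and the picture viewer there is one more tool, called after "Call:" as name(argument=value, ...), one argument or row to a line, values as JSON. play_rows: Moves the arm, as the interface text tells. Shifts and turns lie within -1 to 1; 1 stands for 1000 mm of shift or 2 pi rad of turn. Its arguments: {"type":"object","properties":{"motion":{"type":"array","items":{"type":"array","items":{"type":"number"}}},"squeeze":{"type":"number"}},"required":["motion"]}

```bash
mkdir -p pics
python3 - <<'E'
from workcell import *
import cv2,numpy as np
s=read_state();print({k:np.round(v,4) for k,v in s.items()})
for n in("scene","top"):
    cv2.imwrite(f"pics/{n}0.png",read_camera(n)[:,:,::-1]);c=camera_info(n);print(n,{k:np.round(v,4).tolist() for k,v in c.items()})
E
```

```text
{'time': np.float64(0.0), 'q': array([ 1.2041,  0.2648,  1.6054,  0.    ,  1.2737, -0.0369]), 'joint_vel': array([-0.0003,  0.0006, -0.0003, -0.0005,  0.0013,  0.0003]), 'joint_torque': array([ 7.00000e-04, -5.15127e+01, -3.67306e+01,  0.00000e+00,
        1.33000e-02, -0.00000e+00]), 'tool_pos': array([0.2183, 0.6379, 0.2299]), 'tcp_rot': array([-0.5157, -3.0985,  0.0036]), 'wrist_force': array([-0.2182,  0.323 , -0.3812]), 'torque': array([-0.0075, -0.0565, -0.0112]), 'width': np.float64(1.0013)}
scene {'intrinsics': [[534.1702, 0.0, 318.7374], [0.0, 534.1702, 243.8451], [0.0, 0.0, 1.0]], 'dist_coeffs': [-0.0416, 0.0, 0.0, 0.0, 0.0], 'pose': [[-0.9639, -0.191, 0.1854, 0.2754], [-0.2661, 0.6835, -0.6797, 0.8035], [0.0031, -0.7046, -0.7096, 1.0341], [0.0, 0.0, 0.0, 1.0]]}
top {'intrinsics': [[535.8659, 0.0, 318.1082], [0.0, 535.8659, 246.313], [0.0, 0.0, 1.0]], 'dist_coeffs': [0.004, 0.0, 0.0, 0.0, 0.0], 'pose': [[-0.0101, -0.9804, 0.197, 0.2145], [-0.9999, 0.0104, 0.0007, -0.0096], [-0.0028, -0.1969, -0.9804, 1.6039], [0.0, 0.0, 0.0, 1.0]]}
```

View pics/scene0.png

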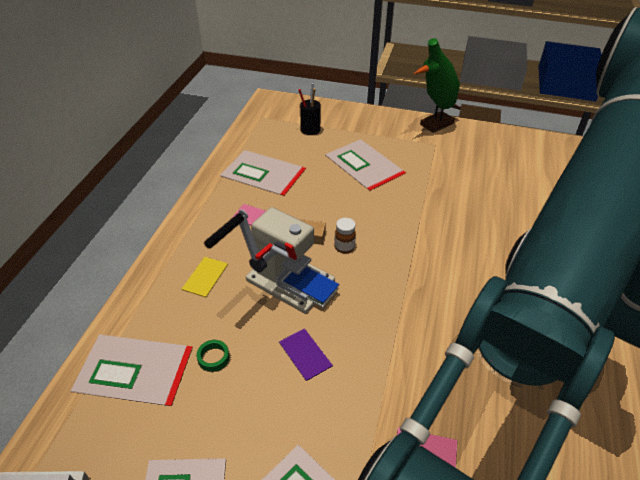

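View pics/top0.png

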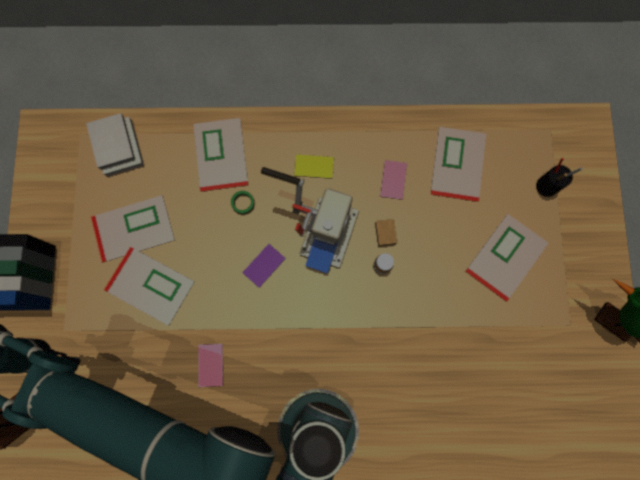

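The press is at top (330,225) and scene (285,255). Plate-shaped things in the top view are purple (265,265), yellow (314,166), pink (394,180), pink (210,365) and blue (320,258). Only the blue one lies in the tray, so it is plate4. I'll confirm with enlarged crops.

Run:
```python
import cv2
a=cv2.imread("pics/top0.png")[150:285,250:410];cv2.imwrite("pics/topc.png",cv2.resize(a,None,fx=5,fy=4.4*5/4.4,interpolation=cv2.INTER_CUBIC)[:600*2])
a=cv2.imread("pics/top0.png")[155:275,250:410];cv2.imwrite("pics/topc.png",cv2.resize(a,(800,600),interpolation=cv2.INTER_CUBIC))
a=cv2.imread("pics/scene0.png")[195:315,195:355];cv2.imwrite("pics/scc.png",cv2.resize(a,(800,600),interpolation=cv2.INTER_CUBIC))
```

```text
(no output)
```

View pics/topc.png

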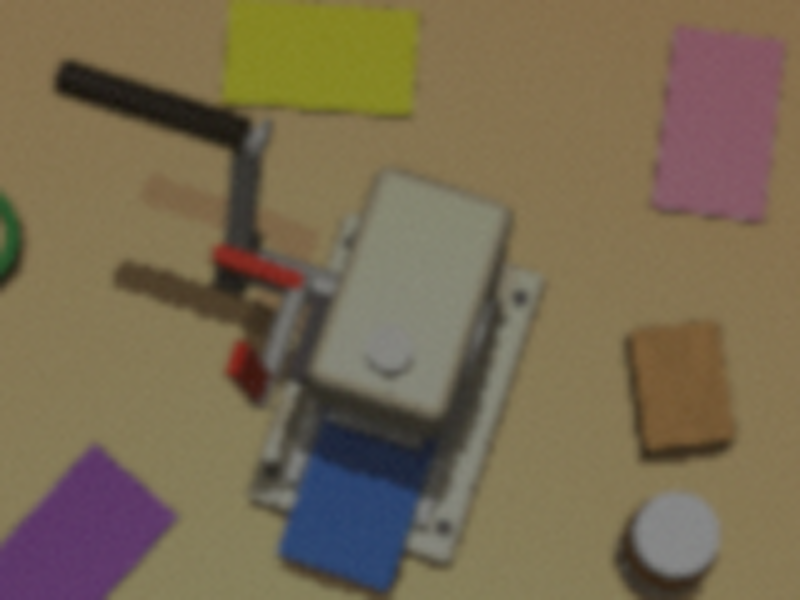

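View pics/scc.png

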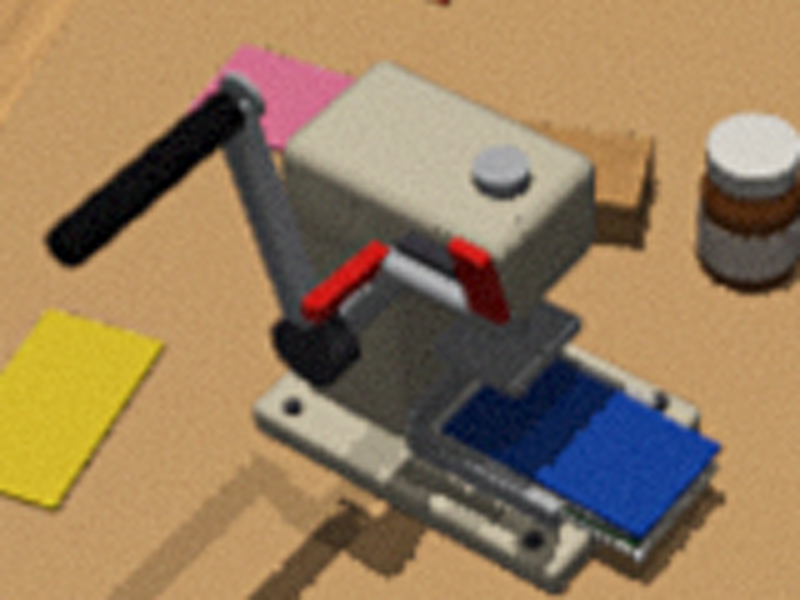

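The crop confirms it: the blue plate in the tray on top of the stack is plate4. The top crop also shows the catch tab (red, 245,370), the catch bar (255,265) and the handle, whose end is at (65,78). Next I'll fit the press pose to corners from both views.

```bash
cat > h.py <<'E'
import numpy as np,cv2
from workcell import *
from scipy.optimize import least_squares
def proj(n,P):
    c=camera_info(n);T=np.linalg.inv(np.array(c["pose"]))
    r=cv2.Rodrigues(T[:3,:3])[0]
    return cv2.projectPoints(np.array(P,float).reshape(-1,1,3),r,T[:3,3],np.array(c["intrinsics"]),np.array(c["dist_coeffs"]))[0][:,0]
def ray(n,uv,z):
    c=camera_info(n);T=np.array(c["pose"]);p=cv2.undistortPoints(np.array(uv,float).reshape(-1,1,2),np.array(c["intrinsics"]),np.array(c["dist_coeffs"]))[:,0]
    d=np.c_[p,np.ones(len(p))]@T[:3,:3].T;o=T[:3,3];return o+d*((z-o[2])/d[:,2])[:,None]
def w(pose,P):
    x,y,a=pose;P=np.atleast_2d(P)/1000.;c,s=np.cos(a),np.sin(a)
    return np.c_[x+c*P[:,0]-s*P[:,1],y+s*P[:,0]+c*P[:,1],P[:,2]]
E
python3 - <<'E'
from h import *
top=[(-55,65,20,255,497),(-55,-65,20,447,560),(135,-65,20,547,273),(120,40,190,385,170),(120,-40,190,513,210),(-10,-40,190,440,415),(-10,40,190,312,378),(83,205,276,60,76)]
sc=[(-55,65,20,552,580),(135,65,20,256,406),(120,40,190,287,148),(120,-40,190,386,61),(-10,-40,190,594,168),(-10,40,190,502,252),(-55,-65,20,699,410),(83,205,276,63,252)]
T=np.array(top,float);S=np.array(sc,float)
tu=T[:,3:]/5+[249.6,154.6]; su=S[:,3:]/5+[194.6,194.6]
f=lambda p:np.r_[(proj("top",w(p,T[:,:3]))-tu).ravel(),(proj("scene",w(p,S[:,:3]))-su).ravel()]
r=least_squares(f,[0.62,0,-.3],loss="soft_l1",f_scale=1.0);p=r.x;print(p);print(np.round(r.fun.reshape(-1,2) if 0 else f(p).reshape(-1,2),1).tolist())
np.save("press.npy",p)
N=["tab","grip","fronthome","front-22","catchaxis"]
for n,q in zip(N,w(p,[(-20,79,227),(83,155,276),(-70,0,30),(-92,0,30),(-20,60,175)])):print(n,q.round(4))
print("jar",ray("top",[(384.6,262)],.085),"cards",ray("top",[(386,233)],.035),"tape",ray("top",[(242.5,203)],.02))
E
```

```text
[ 0.54064839 -0.02653683 -0.33989239]
[[-2.9, -0.2], [-0.2, 1.0], [-0.6, 0.3], [-1.7, -2.4], [0.3, -1.4], [-0.1, 1.5], [-2.6, -0.5], [-1.0, -0.5], [1.2, -1.1], [-0.5, -0.6], [-1.7, -1.5], [-0.0, -2.6], [2.6, -2.7], [0.3, 0.7], [1.9, -0.6], [0.3, -0.5]]
tab [0.5481 0.0546 0.227 ]
grip [0.6706 0.0919 0.276 ]
fronthome [ 0.4747 -0.0032  0.03  ]
front-22 [0.4539 0.0041 0.03  ]
catchaxis [0.5418 0.0367 0.175 ]
jar [[ 0.47161349 -0.1989919   0.085     ]] cards [[ 0.56822468 -0.21246885  0.035     ]] tape [[0.67054907 0.22201164 0.02      ]]
```

Run:
```python
from h import *
top=[(-55,65,20,255,497),(-55,-65,20,447,560),(135,-65,20,547,273),(120,40,190,385,170),(120,-40,190,513,210),(-10,-40,190,440,415),(-10,40,190,312,378),(83,205,276,60,76)]
sc=[(-55,65,20,552,580),(135,65,20,256,406),(120,40,190,287,148),(120,-40,190,386,61),(-10,-40,190,594,168),(-10,40,190,502,252),(-55,-65,20,699,410),(83,205,276,63,252)]
T=np.array(top,float);S=np.array(sc,float)
tu=T[:,3:]/5+[249.6,154.6]; su=S[:,3:]/5+[194.6,194.6]
def ins(A,p):
    A=A[:,:3].copy();b=A[:,2]==20;h=A[:,2]==190
    for m,c,i in((b,40,p[3]),(h,55,p[4])):
        A[m,0]-=i*np.sign(A[m,0]-c);A[m,1]-=i*np.sign(A[m,1])
    return A
f=lambda p:np.r_[(proj("top",w(p[:3],ins(T,p)))-tu).ravel(),(proj("scene",w(p[:3],ins(S,p)))-su).ravel()]
r=least_squares(f,[0.54,0,-.3,3,3],x_scale=[.01,.01,.01,1,1],loss="soft_l1");p=r.x;print(p);print(np.round(f(p).reshape(-1,2),1).tolist())
p=p[:3];np.save("press.npy",p)
def draw(n,x0,y0):
    im=cv2.imread(f"pics/{n}0.png")[y0:y0+120,x0:x0+160];im=cv2.resize(im,(800,600),interpolation=cv2.INTER_CUBIC)
    def ln(P,c):
        q=(proj(n,w(p,P))-[x0-.4,y0-.4])*5;cv2.polylines(im,[q.astype(np.int32)],False,c,1)
    for x0_,x1,hy,z in((-55,135,65,20),(-10,120,40,190),(-70,50,35,40)):ln([(x0_,hy,z),(x1,hy,z),(x1,-hy,z),(x0_,-hy,z),(x0_,hy,z)],(0,255,255))
    ln([(-20,60,175),(-20,79,227)],(0,255,0));ln([(50,100,150),(83,100,276),(83,205,276)],(255,255,0))
    ln([(-40,44,36),(50,44,36)],(255,0,255));ln([(-40,-44,36),(50,-44,36)],(255,0,255))
    return im
a=draw("top",250,155);b=draw("scene",195,195)
cv2.imwrite("pics/ov.png",cv2.resize(np.vstack([a[:, :],b]),(400*1,600)) if 0 else np.hstack([a[:,50:650],b[:,200:800]])[:, :1200]);
im=cv2.imread("pics/ov.png");cv2.imwrite("pics/ov.png",cv2.resize(im,(800,400)))
```

```text
[ 0.54062187 -0.02658839 -0.33804241  1.26977449  3.62333038]
[[-2.3, -0.4], [-0.4, 0.4], [-1.1, 0.5], [-1.0, -0.8], [-1.4, -0.6], [-1.0, -0.2], [-0.8, -1.2], [-1.1, -0.4], [1.1, -1.7], [0.2, -0.7], [0.5, -1.7], [0.2, -1.2], [0.4, -2.5], [-0.0, -0.9], [1.2, -0.6], [0.4, -0.4]]
```

View pics/ov.png

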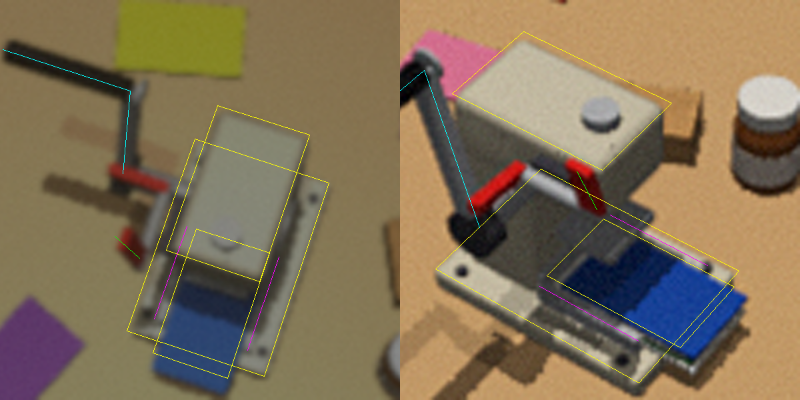

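```bash
cat >> h.py <<'E'
def st():
    s=read_state();x,y,a=np.load("press.npy");c,s_=np.cos(a),np.sin(a);M=np.array([[c,s_,0],[-s_,c,0],[0,0,1]])
    R=cv2.Rodrigues(np.array(s["tcp_rot"],float))[0]
    print("t",round(float(s["time"]),2),"press",(M@(np.array(s["tool_pos"])-[x,y,0])*1000).round(1),"F",(M@s["wrist_force"]).round(1),"w",round(float(s["width"]),3))
    print("toolaxes in press",(M@R).round(3).tolist(),"q",np.round(s["q"],2).tolist())
if __name__=="__main__":st()
E
python3 h.py
```

```text
t 0.1 press [-524.4  520.1  230.1] F [ 0.6  0.3 -0.1] w 1.0
toolaxes in press [[-1.0, -0.008, -0.0], [-0.008, 1.0, -0.002], [0.0, -0.002, -1.0]] q [1.2, 0.26, 1.61, 0.0, 1.27, -0.04]
```

Call:
play_rows(
  motion=[
    [-0.029, -0.037, 0, 0, 28],
    [-0.029, -0.037, 0, 0, 28],
    [-0.029, -0.037, 0, 0, 28],
    [-0.029, -0.037, 0, 0, 28],
    [-0.029, -0.037, 0, 0, 28],
  ],
)

```text
time: 0.72
tool_pos: [0.2959, 0.4149, 0.2307]
tcp_rot: [-0.515, -3.099, 0.001]
wrist_force: [0.5, -0.4, 1.0]
width: 0.33
```

Call:
play_rows(
  motion=[
    [-0.029, -0.037, 0, 0, 28],
    [-0.029, -0.037, 0, 0, 28],
    [-0.029, -0.037, 0, 0, 28],
    [-0.029, -0.037, 0, 0, 28],
    [-0.029, -0.037, 0, 0, 28],
  ],
)

```text
time: 1.35
tool_pos: [0.3731, 0.1931, 0.231]
tcp_rot: [-0.515, -3.099, 0.0]
wrist_force: [1.6, -0.4, -0.3]
width: 0.328
```

```bash
python3 h.py
```

```text
t 1.35 press [-230.9  151.7  231. ] F [ 1.6  0.1 -0.3] w 0.328
toolaxes in press [[-1.0, -0.009, -0.0], [-0.009, 1.0, -0.0], [0.0, -0.0, -1.0]] q [0.42, -0.24, 2.11, -0.0, 1.27, -0.82]
```

Call:
play_rows(
  motion=[
    [-0.026, -0.038, 0, 0, 28],
    [-0.026, -0.038, 0, 0, 28],
    [-0.026, -0.038, 0, 0, 28],
    [-0.026, -0.038, 0, 0, 28],
    [0, 0, 0.04, 0, 28],
  ],
)

```text
time: 1.98
tool_pos: [0.4259, 0.0143, 0.194]
tcp_rot: [0.522, 3.09, 0.0]
wrist_force: [0.4, 0.4, -0.9]
width: 0.323
```

Call:
play_rows(
  motion=[
    [0, 0, 0.05, 0, 28],
    [0, 0, 0.05, 0, 28],
    [0, 0, 0.05, 0, 28],
    [0, 0, 0.025, 0, 28],
    [0, 0, 0.0, 0, 28],
  ],
)

```text
time: 2.6
tool_pos: [0.4193, 0.0172, 0.014]
tcp_rot: [-0.515, -3.093, 0.001]
wrist_force: [0.3, 0.1, -0.1]
width: 0.328
```

Run:
```python
from h import *
st()
a=read_camera("scene")[195:315,195:355,::-1];cv2.imwrite("pics/s1.png",cv2.resize(a,(800,600),interpolation=cv2.INTER_CUBIC))
```

```text
t 2.6 press [-128.9    1.1   14. ] F [ 0.2  0.2 -0.1] w 0.328
toolaxes in press [[-1.0, -0.008, -0.006], [-0.008, 1.0, -0.002], [0.006, -0.002, -1.0]] q [-0.02, 0.04, 2.31, -0.0, 0.79, -1.26]
```

View pics/s1.png

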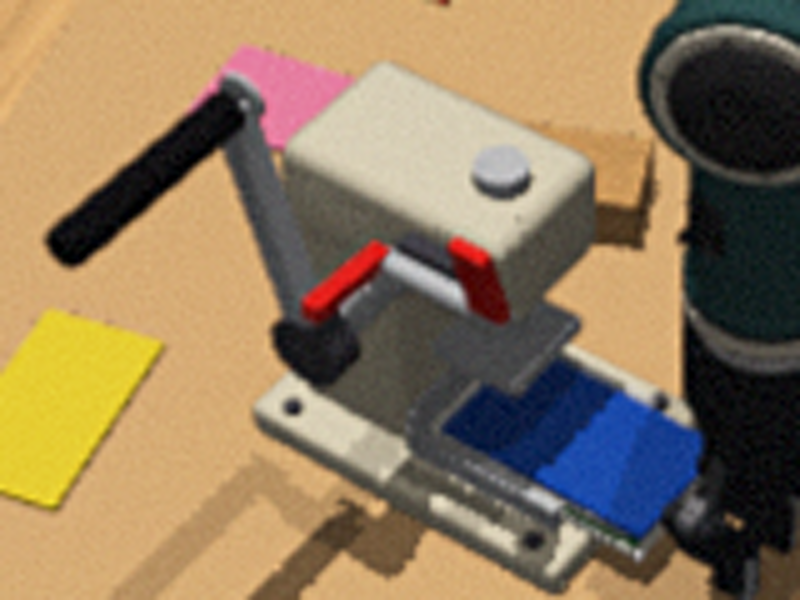

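The fingers stand clear in front of the plates' edge (crop about 680,500). I'll go a little lower and advance gently.

Call:
play_rows(
  motion=[
    [0, 0, 0.006, 0, 28],
    [-0.008, 0, 0, 0, 28],
    [-0.008, 0, 0, 0, 28],
    [-0.006, 0, 0, 0, 28],
    [0, 0, 0, 0, 28],
  ],
)

```text
time: 3.28
tool_pos: [0.4442, 0.0098, 0.0107]
tcp_rot: [0.516, 3.098, 0.0]
wrist_force: [-0.8, 0.1, -0.4]
width: 0.326
```

Call:
play_rows(
  motion=[
    [-0.003, 0, 0, 0, 28],
    [-0.003, 0, 0, 0, 28],
    [-0.003, 0, 0, 0, 28],
    [-0.003, 0, 0, 0, 28],
  ],
)

```text
time: 3.78
tool_pos: [0.4538, 0.0062, 0.0101]
tcp_rot: [-0.516, -3.097, 0.0]
wrist_force: [-2.5, 1.3, 2.2]
width: 0.332
```

```bash
python3 h.py
```

```text
t 3.77 press [-92.8   2.1  10.1] F [-2.8  0.3  2.2] w 0.332
toolaxes in press [[-1.0, -0.008, -0.002], [-0.008, 1.0, -0.0], [0.002, -0.0, -1.0]] q [-0.04, 0.11, 2.25, 0.0, 0.78, -1.28]
```

Call:
play_rows(
  motion=[
    [-0.002, 0, 0, 0, 28],
    [-0.002, 0, 0, 0, 28],
    [-0.002, 0, 0, 0, 28],
  ],
)

```text
time: 4.15
tool_pos: [0.4587, 0.0046, 0.01]
tcp_rot: [-0.516, -3.096, -0.0]
wrist_force: [-4.7, 1.8, 5.0]
width: 0.324
```

Call:
play_rows(
  motion=[
    [-0.001, 0, 0, 0, 28],
    [-0.001, 0, 0, 0, 28],
    [-0.001, 0, 0, 0, 28],
  ],
)

```text
time: 4.53
tool_pos: [0.4626, 0.0033, 0.0101]
tcp_rot: [-0.516, -3.098, 0.0]
wrist_force: [-3.4, 2.1, 2.0]
width: 0.325
```

Call:
play_rows(
  motion=[
    [-0.001, 0, 0, 0, 28],
    [-0.001, 0, 0, 0, 28],
  ],
)

```text
time: 4.78
tool_pos: [0.463, 0.0031, 0.01]
tcp_rot: [-0.515, -3.095, -0.0]
wrist_force: [-7.5, 2.8, 5.5]
width: 0.327
```

```bash
python3 h.py
```

```text
t 4.78 press [-83.    2.2  10. ] F [-8.   0.1  5.5] w 0.327
toolaxes in press [[-1.0, -0.008, -0.004], [-0.008, 1.0, -0.001], [0.004, -0.0, -1.0]] q [-0.05, 0.13, 2.23, 0.0, 0.79, -1.29]
```

Call:
play_rows(
  motion=[
    [-0.001, 0, 0, 0, 28],
    [-0.001, 0, 0, 0, 28],
  ],
)

```text
time: 5.03
tool_pos: [0.4642, 0.0027, 0.0099]
tcp_rot: [-0.515, -3.093, -0.001]
wrist_force: [-9.1, 5.5, 8.2]
width: 0.328
```

Call:
play_rows(
  motion=[
    [-0.001, 0, 0, 0, 28],
    [-0.001, 0, 0, 0, 28],
  ],
)

```text
time: 5.28
tool_pos: [0.4642, 0.0026, 0.0096]
tcp_rot: [-0.515, -3.089, -0.001]
wrist_force: [-14.5, 7.7, 12.1]
width: 0.331
```

```bash
python3 h.py
```

```text
t 5.28 press [-81.8   2.2   9.6] F [-16.2   2.4  12.1] w 0.331
toolaxes in press [[-1.0, -0.008, -0.01], [-0.008, 1.0, -0.001], [0.01, -0.001, -1.0]] q [-0.05, 0.13, 2.22, 0.0, 0.79, -1.29]
```

Call:
play_rows(
  motion=[
    [-0.0015, 0, 0, 0, 28],
    [-0.001, 0, 0, 0, 28],
    [0, 0, 0, 0, 28],
  ],
)

```text
time: 5.65
tool_pos: [0.4641, 0.0026, 0.0091]
tcp_rot: [-0.514, -3.084, -0.002]
wrist_force: [-18.8, 10.1, 15.2]
width: 0.323
```

```bash
python3 h.py
```

```text
t 5.65 press [-81.9   2.1   9.1] F [-21.1   3.3  15.2] w 0.323
toolaxes in press [[-1.0, -0.008, -0.015], [-0.008, 1.0, -0.002], [0.015, -0.001, -1.0]] q [-0.05, 0.14, 2.22, 0.0, 0.8, -1.29]
```

The fingers stopped dead at TCP x about -82, which is home within the 11 mm pad half width, while the force climbed to 21 N. I'll retreat and rise.

Call:
play_rows(
  motion=[
    [0.01, 0, 0, 0, 28],
    [0.016, 0, 0, 0, 28],
    [0.016, 0, 0, 0, 28],
    [0, 0, -0.04, 0, 0],
    [0, 0, -0.055, 0, 0],
  ],
)

```text
time: 6.28
tool_pos: [0.4287, 0.0143, 0.1047]
tcp_rot: [-0.515, -3.095, 0.001]
wrist_force: [1.1, -0.3, -0.3]
width: 0.004
```

Call:
play_rows(
  motion=[
    [0, 0, -0.055, 0, 0],
    [0, 0, -0.055, 0, 0],
    [0, 0.03, -0.055, 0, 0],
    [0, 0.045, -0.025, 0, 0],
    [0, 0.045, 0, 0, 0],
  ],
)

```text
time: 6.9
tool_pos: [0.4718, 0.1289, 0.2991]
tcp_rot: [0.516, 3.091, 0.004]
wrist_force: [-0.5, -0.0, -0.7]
width: -0.004
```

Run:
```python
from h import *
st()
a=read_camera("scene")[215:315,235:368,::-1];b=read_camera("top")[165:285,270:370,::-1]
cv2.imwrite("pics/s2.png",np.hstack([cv2.resize(a,(532,400),interpolation=cv2.INTER_CUBIC),cv2.resize(b,(266,400)) if 0 else cv2.resize(b,None,fx=266/100,fy=400/120*1.0)]))
```

```text
t 6.9 press [-116.5  123.9  299.1] F [-0.5 -0.2 -0.7] w -0.004
toolaxes in press [[-1.0, -0.007, 0.007], [-0.007, 1.0, 0.004], [-0.007, 0.004, -1.0]] q [0.22, -0.14, 1.9, -0.0, 1.37, -1.02]
```

View pics/s2.png

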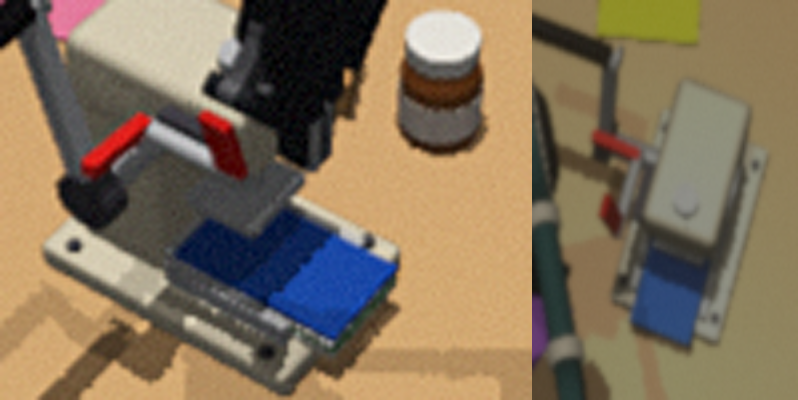

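Run:
```python
from h import *
p=np.load("press.npy");x0,y0,k=300,262,16
im=read_camera("scene")[y0:y0+36,x0:x0+48,::-1]
im=cv2.resize(im,None,fx=k,fy=k,interpolation=cv2.INTER_CUBIC)
for z in(20,25,30,35,40):
    q=(proj("scene",w(p,[(-60,35,z),(-70,35,z),(-70,-35,z),(-60,-35,z)]))+[-.5,1.2]-[x0-.5,y0-.5])*k
    cv2.polylines(im,[q.astype(np.int32)],False,(0,255,255),1)
cv2.imwrite("pics/z.png",im)
```

```text
(no output)
```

View pics/z.png

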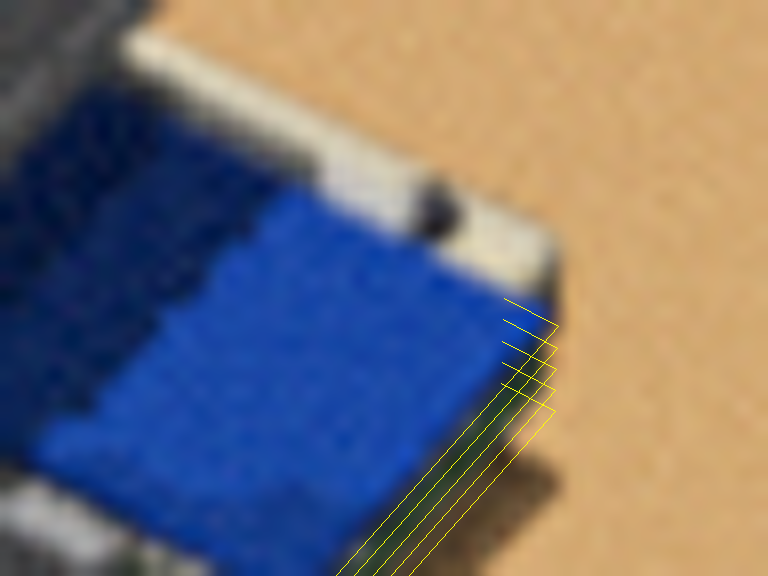

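Run:
```python
from h import *
im=np.mean([read_camera("scene").astype(float) for _ in range(8)],0)
o=cv2.imread("pics/scene0.png")[:,:,::-1]
for x in(326,329,331,333):
    print(x,[(y,*im[y,x].astype(int)) for y in range(284,302)])
```

```text
326 [(284, np.int64(26), np.int64(73), np.int64(166)), (285, np.int64(26), np.int64(71), np.int64(167)), (286, np.int64(26), np.int64(73), np.int64(168)), (287, np.int64(26), np.int64(74), np.int64(170)), (288, np.int64(24), np.int64(70), np.int64(169)), (289, np.int64(23), np.int64(65), np.int64(157)), (290, np.int64(29), np.int64(58), np.int64(127)), (291, np.int64(44), np.int64(54), np.int64(84)), (292, np.int64(41), np.int64(56), np.int64(49)), (293, np.int64(49), np.int64(67), np.int64(51)), (294, np.int64(62), np.int64(67), np.int64(54)), (295, np.int64(75), np.int64(63), np.int64(48)), (296, np.int64(78), np.int64(59), np.int64(42)), (297, np.int64(82), np.int64(62), np.int64(41)), (298, np.int64(96), np.int64(74), np.int64(47)), (299, np.int64(105), np.int64(81), np.int64(55)), (300, np.int64(105), np.int64(80), np.int64(53)), (301, np.int64(112), np.int64(85), np.int64(56))]
329 [(284, np.int64(26), np.int64(73), np.int64(171)), (285, np.int64(26), np.int64(75), np.int64(177)), (286, np.int64(22), np.int64(60), np.int64(146)), (287, np.int64(41), np.int64(58), np.int64(106))
[... 1829 characters left out ...]
), np.int64(167), np.int64(115)), (289, np.int64(216), np.int64(172), np.int64(115)), (290, np.int64(159), np.int64(124), np.int64(81)), (291, np.int64(103), np.int64(79), np.int64(52)), (292, np.int64(99), np.int64(75), np.int64(50)), (293, np.int64(117), np.int64(90), np.int64(58)), (294, np.int64(176), np.int64(137), np.int64(91)), (295, np.int64(210), np.int64(169), np.int64(114)), (296, np.int64(215), np.int64(172), np.int64(117)), (297, np.int64(210), np.int64(168), np.int64(113)), (298, np.int64(210), np.int64(168), np.int64(114)), (299, np.int64(211), np.int64(169), np.int64(115)), (300, np.int64(211), np.int64(169), np.int64(115)), (301, np.int64(211), np.int64(169), np.int64(114))]
```

The face bands, top to bottom, run blue, grey, green, grey over 5.5 px. That matches 20 mm of flush stack, so the plates are home. Next is the catch tab.

Call:
play_rows(
  motion=[
    [-0.048, 0, 0, 0, 0],
    [-0.048, 0, 0, 0, 0],
    [0, 0, 0.045, 0, 0],
    [0, 0, 0.042, 0, 0],
    [0, 0, 0, 0, 0],
  ],
)

```text
time: 8.07
tool_pos: [0.5578, 0.0954, 0.2038]
tcp_rot: [-0.516, -3.09, 0.004]
wrist_force: [0.6, -0.2, 0.3]
width: 0.002
```

Call:
play_rows(
  motion=[
    [0, -0.01, 0, 0, 0],
    [0, -0.01, 0, 0, 0],
    [0, -0.006, 0, 0, 0],
    [0, -0.006, 0, 0, 0],
  ],
)

```text
time: 8.57
tool_pos: [0.5509, 0.0657, 0.2093]
tcp_rot: [0.516, 3.097, 0.001]
wrist_force: [-0.3, -0.2, 0.6]
width: -0.0
```

```bash
python3 h.py
```

```text
t 8.57 press [-20.9  90.5 209.3] F [-0.2 -0.3  0.6] w -0.0
toolaxes in press [[-1.0, -0.008, 0.002], [-0.008, 1.0, 0.001], [-0.002, 0.001, -1.0]] q [0.07, 0.05, 1.89, 0.0, 1.2, -1.17]
```

Call:
play_rows(
  motion=[
    [0, -0.008, 0, 0, 0],
    [0, -0.008, 0, 0, 0],
    [0, -0.008, 0, 0, 0],
    [0, -0.008, 0, 0, 0],
    [0, -0.008, 0, 0, 0],
  ],
)

```text
time: 9.2
tool_pos: [0.5372, 0.0279, 0.2078]
tcp_rot: [-0.516, -3.098, -0.0]
wrist_force: [0.8, 2.2, -0.9]
width: -0.001
```

```bash
python3 h.py
```

```text
t 9.2 press [-21.3  50.3 207.8] F [ 0.   2.3 -0.9] w -0.001
toolaxes in press [[-1.0, -0.008, -0.001], [-0.008, 1.0, -0.0], [0.001, -0.0, -1.0]] q [0.01, 0.02, 1.92, 0.0, 1.2, -1.24]
```

Contact with about 2 N as expected. I'll keep pushing and go slightly lower.

Call:
play_rows(
  motion=[
    [0, -0.008, 0.003, 0, 0],
    [0, -0.008, 0.003, 0, 0],
    [0, -0.008, 0, 0, 0],
    [0, -0.006, 0, 0, 0],
    [0, 0, 0, 0, 0],
  ],
)

```text
time: 9.82
tool_pos: [0.5277, -0.0008, 0.2022]
tcp_rot: [-0.517, -3.099, 0.001]
wrist_force: [-0.0, -0.3, 0.7]
width: 0.003
```

```bash
python3 h.py
```

```text
t 9.82 press [-20.8  20.  202.2] F [ 0.1 -0.3  0.7] w 0.003
toolaxes in press [[-1.0, -0.008, -0.0], [-0.008, 1.0, -0.001], [0.0, -0.001, -1.0]] q [-0.05, 0.01, 1.95, -0.0, 1.19, -1.29]
```

Call:
play_rows(
  motion=[
    [0, 0.004, -0.055, 0, 0],
    [0, 0, -0.055, 0, 85],
    [0, 0, -0.02, 0, 85],
    [-0.034, 0.046, 0, 0, 85],
    [-0.034, 0.046, 0, 0, 85],
  ],
)

```text
time: 10.45
tool_pos: [0.6242, 0.069, 0.3324]
tcp_rot: [0.517, 3.098, -0.001]
wrist_force: [0.3, -0.5, 0.2]
width: 0.848
```

Call:
play_rows(
  motion=[
    [-0.036, 0.046, 0, 0, 85],
    [0, 0, 0, 0.028, 85],
    [0, 0, 0, 0.028, 85],
    [0, 0, 0, 0.028, 85],
    [0, 0, 0, 0.028, 85],
  ],
)

```text
time: 11.08
tool_pos: [0.6719, 0.1005, 0.3305]
tcp_rot: [-1.559, -2.725, 0.003]
wrist_force: [0.0, 0.0, -0.2]
width: 0.994
```

Call:
play_rows(
  motion=[
    [0, 0, 0, 0.028, 85],
    [0, 0, 0, 0.028, 85],
    [0, 0, 0, 0.028, 85],
    [0, 0, 0, 0.028, 85],
    [0, 0, 0, 0.027, 85],
  ],
)

```text
time: 11.7
tool_pos: [0.6718, 0.1004, 0.3306]
tcp_rot: [-2.566, -1.811, 0.004]
wrist_force: [-0.4, 1.1, -0.9]
width: 0.998
```

Run:
```python
from h import *
st()
a=read_camera("scene")[185:315,175:348,::-1];cv2.imwrite("pics/s3.png",cv2.resize(a,(798,600),interpolation=cv2.INTER_CUBIC))
```

```text
t 11.7 press [ 81.6 163.3 330.6] F [-0.7  0.9 -0.9] w 0.998
toolaxes in press [[0.004, 1.0, -0.002], [1.0, -0.004, -0.001], [-0.001, -0.002, -1.0]] q [0.11, 0.23, 1.46, -0.0, 1.45, 0.45]
```

View pics/s3.png

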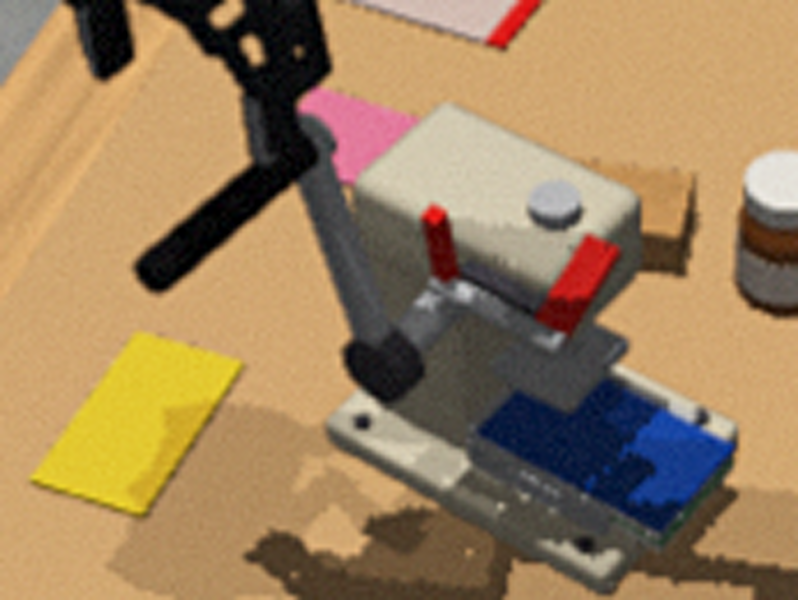

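The catch bar now stands upright (435,240) and the tab has swung to the middle (580,285), so the catch is off. The lever is still up. I'll descend and grip the handle.

Call:
play_rows(
  motion=[
    [0, 0, 0.03, 0, 85],
    [0, 0, 0.03, 0, 85],
    [0, 0.001, 0.013, 0, 85],
    [0, 0, 0, 0, 85],
  ],
)

```text
time: 12.25
tool_pos: [0.6724, 0.1001, 0.2573]
tcp_rot: [-2.56, -1.819, 0.005]
wrist_force: [-1.0, -0.2, 0.4]
width: 0.997
```

```bash
python3 h.py
```

```text
t 12.25 press [ 82.3 163.3 257.3] F [-0.8 -0.5  0.4] w 0.997
toolaxes in press [[-0.003, 1.0, -0.003], [1.0, 0.003, -0.002], [-0.002, -0.003, -1.0]] q [0.11, 0.26, 1.56, -0.0, 1.32, 0.45]
```

Call:
play_rows(
  motion=[
    [0, 0, 0, 0, 18],
    [0, 0, 0, 0, 10],
    [0, 0, 0, 0, 10],
    [0, 0, 0, 0, 10],
    [0, 0, 0, 0, 10],
  ],
  squeeze=40,
)

```text
time: 12.88
tool_pos: [0.673, 0.1006, 0.2602]
tcp_rot: [-2.561, -1.819, -0.001]
wrist_force: [-3.8, 0.2, 4.4]
width: 0.218
```

```bash
python3 h.py
python3 - <<'E'
import numpy as np
for t in np.arange(0,1.26,.1):print(round(t,2),round(50+130*np.sin(.26-t),1),round(150+130*np.cos(.26-t),1))
E
```

```text
t 12.88 press [ 82.8 163.9 260.2] F [-3.6 -1.1  4.4] w 0.218
toolaxes in press [[-0.002, 1.0, 0.0], [1.0, 0.002, 0.0], [0.0, 0.0, -1.0]] q [0.11, 0.26, 1.56, 0.0, 1.33, 0.45]
0.0 83.4 275.6
0.1 70.7 278.3
0.2 57.8 279.8
0.3 44.8 279.9
0.4 31.9 278.7
0.5 19.1 276.3
0.6 6.6 272.6
0.7 -5.4 267.6
0.8 -16.8 261.5
0.9 -27.6 254.3
1.0 -37.7 246.0
1.1 -46.8 236.8
1.2 -55.0 226.7
```

Call:
play_rows(
  motion=[
    [0, -0.0127, -0.0027, 0, 10],
    [0, -0.0129, -0.0015, 0, 10],
    [0, -0.013, -0.0001, 0, 10],
    [0, -0.0129, 0.0012, 0, 10],
    [0, -0.0128, 0.0024, 0, 10],
  ],
)

```text
time: 13.5
tool_pos: [0.6165, 0.1204, 0.264]
tcp_rot: [2.555, 1.813, 0.014]
wrist_force: [5.5, -4.3, 0.1]
width: 0.219
```

```bash
python3 h.py
```

```text
t 13.5 press [ 22.8 163.8 264. ] F [ 6.6 -2.2  0.1] w 0.219
toolaxes in press [[-0.002, 1.0, 0.012], [1.0, 0.002, 0.003], [0.003, 0.012, -1.0]] q [0.16, 0.15, 1.68, -0.0, 1.3, 0.49]
```

Call:
play_rows(
  motion=[
    [0, -0.0125, 0.0037, 0, 10],
    [0, -0.012, 0.005, 0, 10],
    [0, -0.0114, 0.0061, 0, 10],
    [0, 0, 0, 0, 10],
  ],
)

```text
time: 14.0
tool_pos: [0.5806, 0.1329, 0.247]
tcp_rot: [2.557, 1.816, 0.008]
wrist_force: [3.7, -2.7, 5.4]
width: 0.213
```

```bash
python3 h.py
```

```text
t 14.0 press [-15.1 163.7 247. ] F [ 4.3 -1.3  5.4] w 0.213
toolaxes in press [[-0.002, 1.0, 0.007], [1.0, 0.002, 0.002], [0.002, 0.007, -1.0]] q [0.18, 0.1, 1.77, -0.0, 1.27, 0.52]
```

Call:
play_rows(
  motion=[
    [0, -0.0055, 0.0036, 0, 10],
    [0, -0.0053, 0.0036, 0, 10],
    [0, 0, 0, 0, 10],
  ],
)

```text
time: 14.38
tool_pos: [0.5706, 0.1364, 0.2393]
tcp_rot: [2.558, 1.816, 0.007]
wrist_force: [4.5, -2.5, 3.3]
width: 0.214
```

```bash
python3 h.py
```

```text
t 14.38 press [-25.8 163.7 239.3] F [ 5.1 -0.8  3.3] w 0.214
toolaxes in press [[-0.002, 1.0, 0.006], [1.0, 0.002, 0.001], [0.001, 0.006, -1.0]] q [0.19, 0.09, 1.79, -0.0, 1.25, 0.53]
```

Call:
play_rows(
  motion=[
    [0, -0.0025, 0.002, 0, 10],
    [0, -0.0025, 0.002, 0, 10],
    [0, 0, 0, 0, 10],
  ],
)

```text
time: 14.75
tool_pos: [0.5681, 0.1373, 0.2373]
tcp_rot: [2.555, 1.814, 0.013]
wrist_force: [7.0, -3.7, 7.8]
width: 0.217
```

```bash
python3 h.py
```

```text
t 14.75 press [-28.4 163.8 237.3] F [ 7.9 -1.2  7.8] w 0.217
toolaxes in press [[-0.002, 1.0, 0.011], [1.0, 0.002, 0.002], [0.002, 0.011, -1.0]] q [0.2, 0.08, 1.8, -0.0, 1.24, 0.53]
```

Call:
play_rows(
  motion=[
    [0, -0.0025, 0.002, 0, 10],
    [0, -0.0025, 0.002, 0, 10],
    [0, 0, 0, 0, 10],
  ],
  squeeze=60,
)

```text
time: 15.12
tool_pos: [0.568, 0.1375, 0.237]
tcp_rot: [2.548, 1.809, 0.025]
wrist_force: [12.9, -10.7, 13.3]
width: 0.213
```

Call:
play_rows(
  motion=[
    [0, -0.0025, 0.002, 0, 10],
    [0, 0, 0, 0, 10],
    [0, 0, 0, 0, 10],
  ],
)

```text
time: 15.5
tool_pos: [0.5678, 0.1376, 0.2369]
tcp_rot: [2.545, 1.807, 0.031]
wrist_force: [15.8, -12.8, 18.3]
width: 0.213
```

```bash
python3 h.py
```

```text
t 15.5 press [-28.8 163.9 236.9] F [19.1 -6.8 18.3] w 0.213
toolaxes in press [[-0.002, 1.0, 0.028], [1.0, 0.002, 0.005], [0.005, 0.028, -1.0]] q [0.2, 0.07, 1.82, -0.01, 1.23, 0.54]
```

Call:
play_rows(
  motion=[
    [0, 0, 0, 0, 10],
    [0, 0, 0, 0, 10],
    [0, 0, 0, 0, 10],
    [0, 0, 0, 0, 10],
    [0, 0, 0, 0, 10],
  ],
)

```text
time: 16.12
tool_pos: [0.5679, 0.1376, 0.2369]
tcp_rot: [2.546, 1.807, 0.031]
wrist_force: [16.4, -12.1, 17.0]
width: 0.212
```

Run:
```python
from h import *
st();print(np.round(read_state()["joint_vel"],3))
a=read_camera("scene")[185:315,185:358,::-1];cv2.imwrite("pics/s4.png",cv2.resize(a,(798,600),interpolation=cv2.INTER_CUBIC))
st()
```

```text
t 16.12 press [-28.7 163.9 236.9] F [19.5 -5.9 17. ] w 0.212
toolaxes in press [[-0.002, 1.0, 0.028], [1.0, 0.002, 0.005], [0.005, 0.028, -1.0]] q [0.2, 0.07, 1.82, -0.01, 1.23, 0.54]
[ 0.001  0.003 -0.001 -0.    -0.     0.   ]
t 16.18 press [-28.8 163.9 236.9] F [20.  -6.  17.8] w 0.214
toolaxes in press [[-0.002, 1.0, 0.028], [1.0, 0.002, 0.005], [0.005, 0.028, -1.0]] q [0.2, 0.07, 1.82, -0.01, 1.23, 0.54]
```

View pics/s4.png

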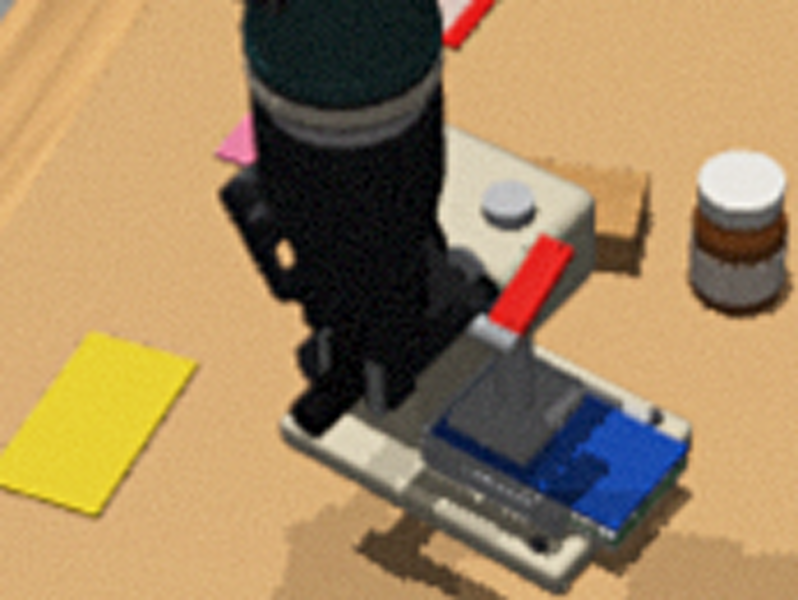

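The foot is down on the stack (crop 510,420), which is square with its front edges flush near (650,490). The catch tab is still over (530,285), and the pose and force are steady. I'm handing in.

```bash
python3 -c "
from workcell import *
print(finish_job())"
```

```text
the job is handed in; nothing more can be done
None
```

I pushed the four plates home, flipped the catch off, pulled the lever down and handed the job in at about 16 s while still holding it. The hand-in reported no verdict, so the results below are my own checks.

- **Plates:** they stopped dead at about 21 N of push. The edge colours in the picture read as a flush stack of four, and the stack still looked square in the last picture.
- **Catch:** its bar stood upright with the lever still up, and in the last picture its tab was still over, so I take it as fully off.
- **Lever:** by the handle position it is at about 0.92 rad and at rest. I am pulling about 26 N at the handle, roughly 20 N more than it took before the foot met the stack, so the foot should be well above 10 N. I could not read the foot force directly.
- **Jar, tape roll and card box:** the jar and card box looked unmoved in the last picture. The tape roll was outside that crop, and I had no contact near it.

**Disagreement:** the two cameras differed by about 2–3 mm in the press position. I used a fit between them, and the contact points agreed with it.

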